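Gauge a blind bore on the stockroom bench

ROBOT

A 6-joint arm with a two-finger parallel gripper is mounted at the origin on the work surface. World frame = base frame: x ahead of the robot, y to its left, z up, the work surface at z = 0. Lengths are in m, angles in degrees, forces in N, time in s.
With the tool pointing down it reaches from about 0.4 to 0.825 m from the base axis. Payload 7 kg.
Tool frame: the origin (TCP) lies midway between the tips of the shut fingers; the grasp point (between the pads) lies 19 mm behind it; z points along the fingers, y is the direction in which the jaws open and shut (so a half turn about z gives the same grasp; the last joint's range is limited). The gripper opens to 88 mm and grips with 3 to 60 N. Pads are 19 mm wide; open, the fingers measure 130 mm over their backs; the gripper's body (78 mm by 193 mm) begins 47 mm behind the grasp point.
Start: joints at [86.752, 20.546, 0.682, 0, -70.136, -16.507], TCP at [0.228, 0.635, 0.227] pointing down, gripper open.
Joint ranges: [-176.03, 176.03], [-82.01, 121.73], [-58.28, 71.71], [-173.87, 95.51], [-174.79, -0.11], [-173.66, 173.66]. Speed limits (degrees/s): [136.94, 136.94, 172.46, 180, 180, 180].

INTERFACE

Orientations are given as [roll, pitch, yaw] about the fixed x, y, z axes, in that order (R = Rz(yaw) Ry(pitch) Rx(roll)).
In Python, from plant import ctrl, snapshot gives the robot as it stands.
- The arm moves only by the shell command python3 -m pendant 'ROWS'. ROWS is JSON, a list of rows, each a list of 7 numbers: the shift along the tool's x, y, z in m, then the turn, a rotation vector about the tool's x, y, z in rad, then the opening, from -1 (shut) to 1 (fully open), so that 0 is half open. In form: [[x, y, z, ax, ay, az, jaw], ...]. A call has 1 to 12 rows; each row is the pose to reach, as a shift and turn from the pose commanded when the call began, along the tool's axes at that moment; what a row does not reach only later rows make up. A row lasts 1/8 s, in which the tool goes at most 62.5 mm and 10.7 degrees, less where a joint would pass 70% of its speed; a pose out of reach is approached as far as the arm can. A call with a gripper value outside its range is refused whole. The fingers move at their own pace and stop on an object; the grip force is fixed at half the most. Time passes only in rows, so rows that repeat a pose let the fingers close. It gives the time, the measured TCP pose, the force and the opening at its end, in the units of the state.
- ctrl.get_obs(): the state, without advancing time (a new reading comes with each control period).
- snapshot(name): name is "scene" or "top" or "wrist"; returns a dict with "image" (420x560x3 uint8, blue, green, red), "mtx" (3x3 intrinsics, pixels), "eye" and "attitude" of the camera in the world; the wrist camera has in their place "tool_from_camera" (4x4, takes a point from camera to tool coordinates, whose origin is the TCP and whose axes are the flange's). Camera axes: x right, y up, looking along -z (the intrinsics and any distortion apply to the point x, -y, -z); pixel columns grow to the right and rows downward; lengths in m; the calibration is good to about 2 mm. A picture is of the moment at which its call begins: read the wrist's pose just before it. There is no depth.
- ctrl.close_job(): hands the job in, once; it reports no verdict.
The state is a dict: "clock": time; "joint_pos": joint angles; "qvel": joint speeds; "tau": joint torques, N m; "tool_pos": TCP position; "orientation": TCP orientation; "force": force on the tool from outside, world axes, zero at the start; "moment": the same for the moment, N m; "opening": finger opening in m.
Only numpy, scipy, OpenCV 4.12 (cv2) and the standard library are available. Lean on these libraries where they do the work, as an engineer would, in place of code of your own. Each camera call takes 0.05 s, during which the arm holds its last target.

TASK

Without lifting it, slide the tray carrying the steel sleeve along the bench into the depth gauge until it is fully home against the back stop. Then gently press the gauge's black cap down until the rod bottoms out in the sleeve's blind bore, keep it pressed on the bottom for about two seconds, and let go so that the rod stays down in the bore. Leave everything else on the bench where it is.

Things in the scene. Friction and masses are not known exactly. Their poses are not given: they have to be found in the camera images.
- gauge: Grey depth gauge fixed to the bench. Origin: on the bench top, straight under the rod; +x is the direction in which the tray goes in, z up. No floor: the tray slides on the bench top. Posts at y = +-66 mm carry a bridge (36 mm in x, 148 mm in y) 85 to 100 mm above the bench; a scale plate on it (x = 15 to 18, y = 29 to 51 mm) reaches 130 mm.
- gauge_mouth (a point): Middle of the gauge's mouth, on the bench top, at gauge x = -120 mm. Two smooth rails 20 mm high, 93 mm apart inside, run from gauge x = -60 to +55 mm; from -60 out to -120 mm they flare outward so that the mouth is about 133 mm wide inside.
- gauge_stop (a point): Middle of the foot of the back stop's face, at gauge x = +55 mm; the stop is 20 mm high. The tray is fully home when its front wall touches this face.
- tray: Loose aluminium tray, 0.3 to 0.5 kg, before the gauge's mouth, roughly pointing into it. Origin: underside, under the centre of its pocket. It runs from x = -85 to +55 mm, y = -45 to +45 mm, +x end first into the gauge. Floor 4 mm thick, side and front walls 25 mm high, front corners rounded. Fully home, its origin is under the rod (1.5 mm play sideways), its axes along the gauge's.
- push_plate (a point): Middle of the rear face of the tray's upright rear wall (push plate), at tray x = -85 mm, 30 mm above the tray's underside. The plate is 4 mm thick, 90 mm wide and 55 mm high, so higher than the gauge's rails; with the tray home it stands 25 mm out beyond the straight rails, between the flares.
- sleeve: Loose upright steel sleeve, about 0.45 kg, 52 mm across, 50 mm high, standing in the tray's pocket (1.5 mm play each way). Origin: centre of its underside, 4 mm above the tray's underside; z up along its axis. Blind bore on its axis, open at the top, 22 mm across, 34 mm deep: its bottom is 16 mm above the origin.
- rod: Upright steel depth rod, 10 mm across, 105 mm long, guided in the gauge's bridge, sliding straight down only. Origin: its lower end. It moves with about 2.5 N of friction and stays where it is left; it has no return spring. At the start its lower end is 60 to 72 mm above the bench.
- rod_tip (a point): Lower end of the rod, on its axis.
- cap_top (a point): Centre of the top of the flat black cap, 40 mm across, 15 mm thick, on the rod's head; unpressed it is 115 mm above the rod's lower end. It sits on a preloaded spring: pushed, rod and cap go down together (1 to 2 N) until the rod bottoms; then the cap alone sinks, up to 12 mm, with 3 N rising by 0.5 N per mm, and then is solid.
- spare_sleeve: Bystander: smaller steel sleeve, 42 mm across, 35 mm high. Origin: centre of its underside.
- jar: Bystander: jar with white cap, 54 mm across, 65 mm high. Origin: centre of its underside.
- carton: Bystander: small cardboard carton, 75 x 55 x 40 mm. Origin: centre of its underside.
- screwdriver: Bystander: screwdriver lying on the bench, about 200 mm long.
Things that resemble listed ones, but are neither listed nor needed, are in the scene too. What is shaped like the sleeve but green or turquoise is not meant.

How it is judged:
By the outcome, as a careful person would: the job done as asked, in the order asked, and still so for the second after the job is handed in, with the robot touching nothing.
It also fails if it takes over 58 s, if anything falls off the work surface, if the arm or the gripper's body presses on something with over 40 N, if the wrist force passes 120 N, or if a joint passes its speed limit or range.

## Working session

There is one attempt and no reset: what is moved stays moved. The work goes in short steps, Python scripts to look and compute and a shell command to move; the robot and the scene stay as the last step left them, time stands still between calls to the robot, and variables do not carry over. Pictures are saved under pics/ and viewed, and the job is handed in when it is done.

```bash
ls; mkdir -p pics; python3 - <<'E'
from plant import ctrl, snapshot
import cv2
print(ctrl.get_obs())
for n in("scene","top","wrist"):
    s=snapshot(n); cv2.imwrite(f"pics/{n}0.png",s["image"])
    print(n,{k:v for k,v in s.items() if k!="image"})
E
```

```text
pics
{'clock': 0.0, 'joint_pos': array([ 8.67518032e+01,  2.05906205e+01,  6.33241493e-01, -2.13692843e-02,
       -7.01356708e+01, -1.65070583e+01]), 'qvel': array([-0.06651503, -0.0514526 ,  0.06448517, -0.08753275, -0.02504454,
       -0.04285107]), 'tau': array([-8.50701781e-04, -5.82715201e+01,  2.93045032e+01,  6.99696243e+00,
        6.78741460e-03, -1.82759322e-04]), 'tool_pos': array([0.22800218, 0.63479764, 0.22562391]), 'orientation': array([ 1.79905077e+02, -7.18075772e-03, -1.97625267e+01]), 'force': array([-0.61319887,  0.83985843, -0.03575219]), 'moment': array([-0.00682401,  0.03213699, -0.00597934]), 'opening': 0.0872531092031755}
scene {'mtx': array([[528.72745626,   0.        , 284.62808802],
       [  0.        , 528.72745626, 212.21825836],
       [  0.        ,   0.        ,   1.        ]]), 'eye': array([1.0847376 , 0.53918235, 1.16376186]), 'attitude': array([ 33.56323874,  -0.32800941, 131.19446803])}
top {'mtx': array([[446.90292405,   0.        , 285.7696757 ],
       [  0.        , 446.90292405, 213.18771124],
       [  0.        ,   0.        ,   1.        ]]), 'eye': array([0.39278892, 0.09523271, 1.27704052]), 'attitude': array([  7.49437398,  -0.85076234, -91.18667629])}
wrist {'mtx': array([[327.90051483,   0.        , 280.41701462],
       [  0.        , 327.90051483, 208.84439584],
       [  0.        ,   0.        ,   1.        ]]), 'tool_from_camera': array([[-1.03688719e-06,  9.58925897e-01,  2.83656702e-01,
         7.73854056e-02],
       [ 9.99999926e-01,  1.10154618e-04, -3.68731738e-04,
         9.90011460e-04],
       [-3.84832508e-04,  2.83656681e-01, -9.58925826e-01,
        -1.57428907e-01],
       [ 0.00000000e+00,  0.00000000e+00,  0.00000000e+00,
         1.00000000e+00]])}
```

View pics/scene0.png

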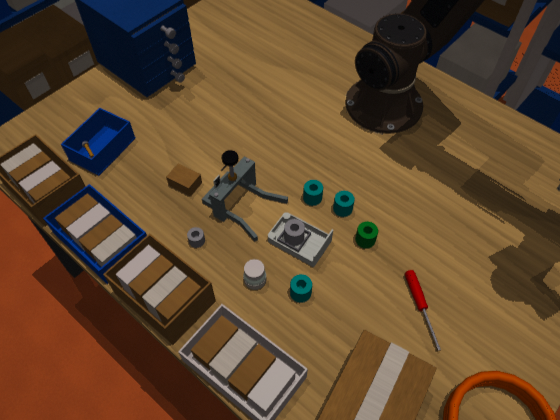

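View pics/top0.png

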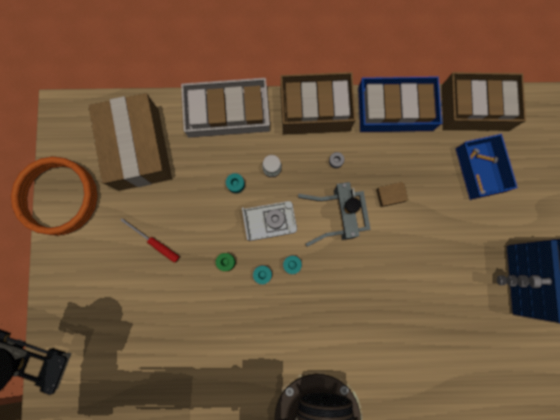

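View pics/wrist0.png

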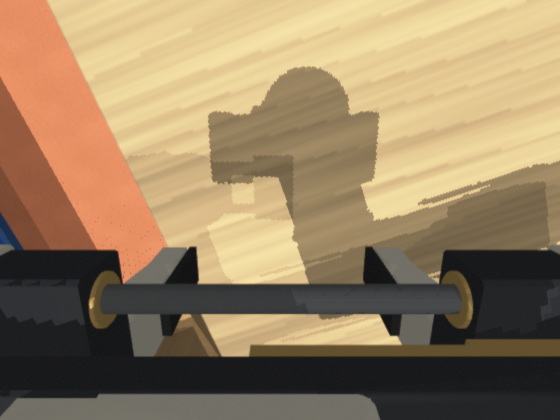

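```bash
cat > h.py <<'E'
from plant import ctrl, snapshot
import cv2, numpy as np
from scipy.spatial.transform import Rotation as Ro
def cam(s, T=None):
    if "eye" in s: return np.array(s["eye"]), Ro.from_euler("xyz",s["attitude"],degrees=True).as_matrix()
    o,R=T; M=s["tool_from_camera"]; return o+R@M[:3,3], R@M[:3,:3]
def ray(s,u,v,T=None):
    e,R=cam(s,T);K=s["mtx"]
    d=np.array([(u-K[0,2])/K[0,0],-(v-K[1,2])/K[1,1],-1.]); return e,R@d
def onz(s,u,v,z,T=None):
    e,d=ray(s,u,v,T); return e+d*(z-e[2])/d[2]
def proj(s,p,T=None):
    e,R=cam(s,T);K=s["mtx"];c=R.T@(np.asarray(p)-e)
    return np.array([K[0,2]-K[0,0]*c[0]/c[2],K[1,2]+K[1,1]*c[1]/c[2]])
def tri(rs):
    A=0;b=0
    for e,d in rs:
        d=d/np.linalg.norm(d);P=np.eye(3)-np.outer(d,d);A=A+P;b=b+P@e
    return np.linalg.solve(A,b)
def tcp():
    o=ctrl.get_obs(); return np.array(o["tool_pos"]),Ro.from_euler("xyz",o["orientation"],degrees=True).as_matrix()
E
python3 - <<'E'
import cv2
a=cv2.imread("pics/top0.png")[150:270,220:400];cv2.imwrite("pics/topz.png",cv2.resize(a,None,fx=4.4,fy=4.4,interpolation=cv2.INTER_CUBIC))
a=cv2.imread("pics/scene0.png")[140:290,160:350];cv2.imwrite("pics/scz.png",cv2.resize(a,None,fx=4,fy=4,interpolation=cv2.INTER_CUBIC))
E
```

```text
(no output)
```

View pics/topz.png

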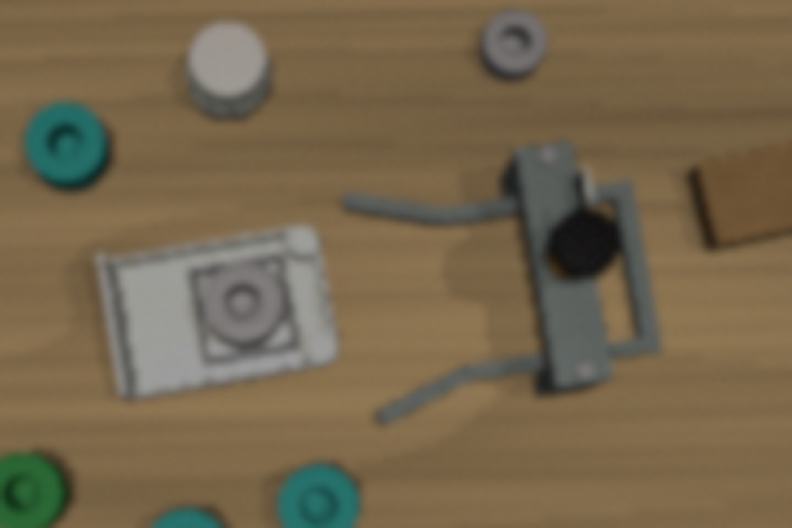

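View pics/scz.png

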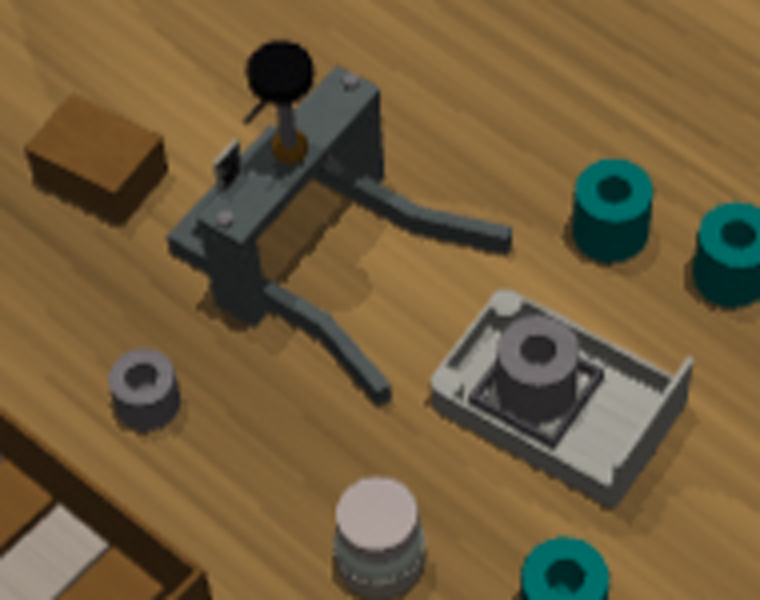

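```bash
python3 - <<'E'
from h import *
t=snapshot("top");c=snapshot("scene")
T=lambda u,v:(220+(u+.5)/4.4-.5,150+(v+.5)/4.4-.5)
S=lambda u,v:(160+(u+.5)/4-.5,140+(v+.5)/4-.5)
np.set_printoptions(precision=4,suppress=True)
def P(n,s,f,z,*l): print(n,*[onz(s,*f(*p),z)[:2] for p in l])
P("plate top",t,T,.055,(100,256),(125,397))
P("sleeve",t,T,.054,(244,300));P("sleeve sc",c,S,.054,(537,348))
P("screws",t,T,.1,(548,152),(585,369));P("screws sc",c,S,.1,(350,82),(225,218))
P("bridge corners",t,T,.1,(517,148),(572,141),(610,378),(551,392))
P("tips",t,T,.02,(346,202),(380,417));P("tips sc",c,S,.02,(510,234),(383,390))
P("stop corners outer",t,T,.02,(630,183),(660,348))
print("cap",tri([ray(t,*T(584,243)),ray(c,*S(281,68))]))
P("tray rim front", t,T,.025,(315,226),(338,360))
P("teal",t,T,.05,(67,145),(320,503),(185,540));P("green",t,T,.05,(24,490));P("jar",t,T,.065,(228,60))
print(ctrl.get_obs()["clock"])
E
```

```text
plate top [0.5704 0.1932] [0.4816 0.1785]
sleeve [0.541  0.1035]
sleeve sc [0.5436 0.1044]
screws [ 0.6229 -0.0838] [ 0.4898 -0.1011]
screws sc [ 0.4922 -0.1   ] [ 0.6216 -0.0837]
bridge corners [ 0.6257 -0.065 ] [ 0.6295 -0.0988] [ 0.4841 -0.116 ] [ 0.4763 -0.0801]
tips [0.6079 0.0365] [0.4682 0.0181]
tips sc [0.4714 0.0198] [0.6147 0.0386]
stop corners outer [ 0.6171 -0.1487] [ 0.509  -0.1634]
cap [ 0.5552 -0.0909  0.1783]
tray rim front [0.5917 0.0571] [0.5048 0.0443]
teal [0.6426 0.214 ] [0.4138 0.0586] [0.3928 0.1426]
green [0.4256 0.2418]
jar [0.6923 0.1108]
0.25
```

```bash
cat >> h.py <<'E'
def down(yaw,lean=0):
    # tool down, x axis at yaw; lean>0: body leans back (away from tool +x)
    return Ro.from_euler("xyz",[180,0,yaw],degrees=True).as_matrix()@Ro.from_euler("y",lean,degrees=True).as_matrix()
def rel(p,R):
    o,R0=tcp(); print("shift",np.round(R0.T@(np.array(p)-o),4),"rot",np.round(Ro.from_matrix(R0.T@R).as_rotvec(),4))
E
python3 - <<'E'
from h import *
R=down(-82,15); print(R)   # -z tool column: body direction
rel([.517,.245,.16],down(-82)); 
E
```

```text
[[ 1.34430893e-01 -9.90268069e-01  3.60206491e-02]
 [-9.56525503e-01 -1.39173101e-01 -2.56300236e-01]
 [ 2.58819045e-01  1.22464680e-16 -9.65925826e-01]]
shift [0.4037 0.2693 0.0664] rot [ 7.0000e-04 -5.0000e-04  1.0863e+00]
```

```bash
python3 -m pendant '[[0.05,0.034,0.008,0,0,0.15,-0.55],[0.1,0.067,0.016,0,0,0.3,-0.55],[0.15,0.1,0.025,0,0,0.46,-0.55],[0.2,0.135,0.033,0,0,0.62,-0.55],[0.25,0.168,0.041,0,0,0.77,-0.55],[0.3,0.2,0.05,0,0,0.93,-0.55],[0.35,0.235,0.058,0,0,1.086,-0.55],[0.404,0.269,0.066,0,0,1.086,-0.55],[0.404,0.269,0.066,0,0,1.086,-0.55],[0.404,0.269,0.066,0,0,1.086,-0.55]]'
python3 - <<'E'
from h import *
rel([.517,.245,.16],down(-82))
s=snapshot("wrist");cv2.imwrite("pics/w1.png",s["image"])
E
```

```text
clock: 1.5
tool_pos: [0.5176, 0.2452, 0.1605]
orientation: [180.0, -0.0, -82.1]
force: [-0.1, -0.0, 0.3]
opening: 0.0199
shift [0.0001 0.0006 0.0005] rot [ 0.0002 -0.     -0.001 ]
```

View pics/w1.png

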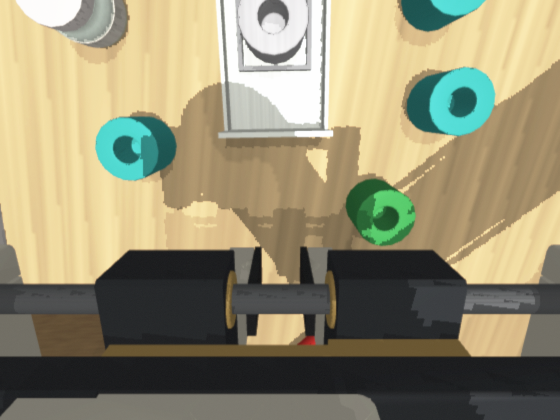

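```bash
python3 - <<'E'
from h import *
np.set_printoptions(precision=4,suppress=True)
T=tcp();s=snapshot("wrist")
a=s["image"][100:160,190:360];cv2.imwrite("pics/w1z.png",cv2.resize(a,None,fx=4,fy=4,interpolation=cv2.INTER_CUBIC))
for p in [(219,137),(332,134)]: print(onz(s,*p,.055,T))
print(onz(s,273,16,.054,T))
E
```

```text
[0.5735 0.1942 0.055 ]
[0.486  0.1796 0.055 ]
[0.5428 0.1044 0.054 ]
```

View pics/w1z.png

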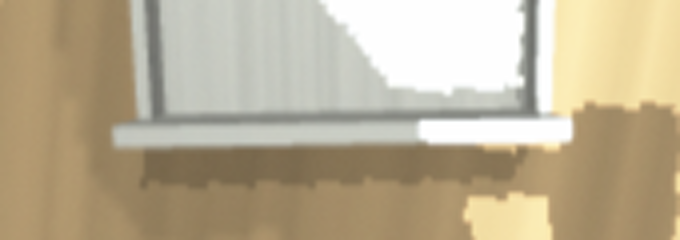

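```bash
python3 - <<'E'
from h import *
rel([.5255,.2175,.03],down(-81.3,15))
E
```

```text
shift [ 0.0298 -0.0042  0.1308] rot [ 0.0011  0.2621 -0.0108]
```

```bash
python3 -m pendant '[[0.005,-0.004,0.03,0,0.13,-0.01,-0.32],[0.01,-0.004,0.06,0,0.262,-0.01,-0.32],[0.02,-0.004,0.1,0,0.262,-0.01,-0.32],[0.03,-0.004,0.131,0,0.262,-0.01,-0.32],[0.03,-0.004,0.131,0,0.262,-0.01,-0.32],[0.03,-0.004,0.131,0,0.262,-0.01,-0.32]]'
python3 - <<'E'
from h import *
np.set_printoptions(precision=4,suppress=True)
T=tcp();print(T)
s=snapshot("wrist");cv2.imwrite("pics/w2.png",s["image"])
E
```

```text
clock: 2.35
tool_pos: [0.5261, 0.218, 0.0309]
orientation: [-180.0, -15.0, -81.3]
force: [-0.7, -0.3, -0.3]
opening: 0.0298
(array([0.5261, 0.218 , 0.0309]), array([[ 0.1458, -0.9885,  0.0394],
       [-0.955 , -0.151 , -0.2551],
       [ 0.2581, -0.0004, -0.9661]]))
```

View pics/w2.png

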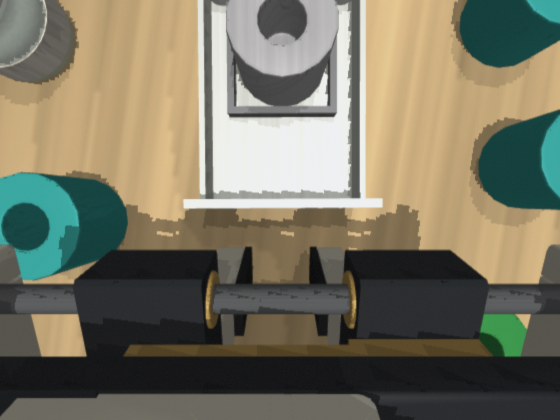

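```bash
python3 -m pendant '[[0.006,0,0.0016,0,0,0,-0.32],[0.01,0,0.0027,0,0,0,-0.32],[0.013,0,0.0035,0,0,0,-0.32],[0.016,0,0.0043,0,0,0,-0.32],[0.019,0,0.0051,0,0,0,-0.32],[0.022,0,0.0059,0,0,0,-0.32],[0.025,0,0.0067,0,0,0,-0.32],[0.028,0,0.0075,0,0,0,-0.32]]'
python3 - <<'E'
from h import *
np.set_printoptions(precision=4,suppress=True)
s=snapshot("wrist");cv2.imwrite("pics/w3.png",s["image"])
E
```

```text
clock: 3.4
tool_pos: [0.5301, 0.1879, 0.0296]
orientation: [179.9, -15.0, -81.4]
force: [0.4, 2.9, -0.2]
opening: 0.0298
```

View pics/w3.png

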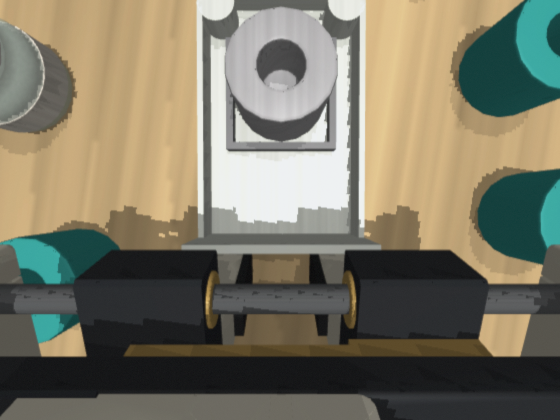

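```bash
python3 - <<'E'
from h import *
np.set_printoptions(precision=4,suppress=True)
T=tcp();s=snapshot("wrist");print(T[0])
print("sleeve",onz(s,281,62,.054,T)); print("plate rear top",onz(s,182,250,.055,T),onz(s,380,248,.055,T))
E
```

```text
[0.53   0.1874 0.0296]
sleeve [0.5443 0.0926 0.054 ]
plate rear top [0.5756 0.182  0.055 ] [0.488  0.1679 0.055 ]
```

```bash
python3 -m pendant '[[0.006,0.001,0.0016,0,0,0.002,-0.32],[0.0135,0.002,0.0036,-0.001,0,0.004,-0.32],[0.021,0.003,0.0057,-0.001,0,0.006,-0.32],[0.029,0.0042,0.0078,-0.002,0,0.008,-0.32],[0.0367,0.0054,0.0098,-0.002,0,0.01,-0.32],[0.0444,0.0066,0.0119,-0.003,0,0.012,-0.32],[0.0522,0.0078,0.014,-0.003,0,0.014,-0.32],[0.06,0.009,0.0161,-0.004,0,0.016,-0.32],[0.0676,0.01,0.0181,-0.004,0,0.018,-0.32],[0.0753,0.011,0.0202,-0.005,0,0.02,-0.32],[0.083,0.012,0.0223,-0.005,0,0.02,-0.32],[0.0908,0.013,0.0243,-0.005,0,0.02,-0.32]]'
python3 - <<'E'
from h import *
np.set_printoptions(precision=4,suppress=True)
for n in("wrist","top","scene"):
    s=snapshot(n);cv2.imwrite(f"pics/{n}4.png",s["image"])
a=cv2.imread("pics/top4.png")[150:270,220:400];cv2.imwrite("pics/topz4.png",cv2.resize(a,None,fx=4.4,fy=4.4,interpolation=cv2.INTER_CUBIC))
E
```

```text
clock: 5.0
tool_pos: [0.5311, 0.0923, 0.0296]
orientation: [179.9, -15.0, -82.6]
force: [-0.3, 3.9, 0.5]
opening: 0.0296
```

View pics/wrist4.png

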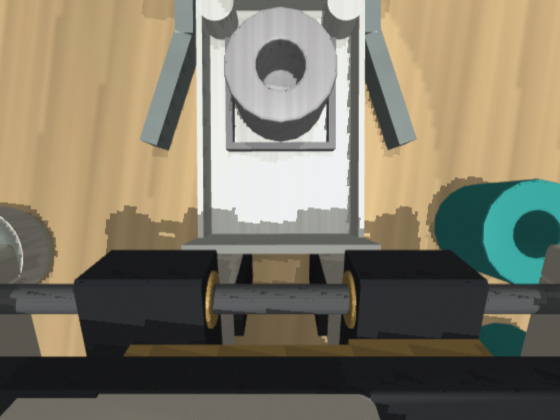

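View pics/topz4.png

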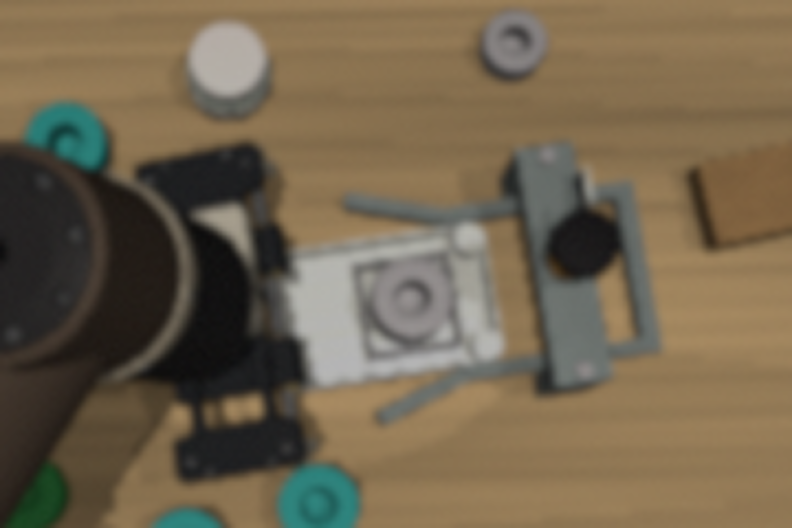

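View pics/scene4.png

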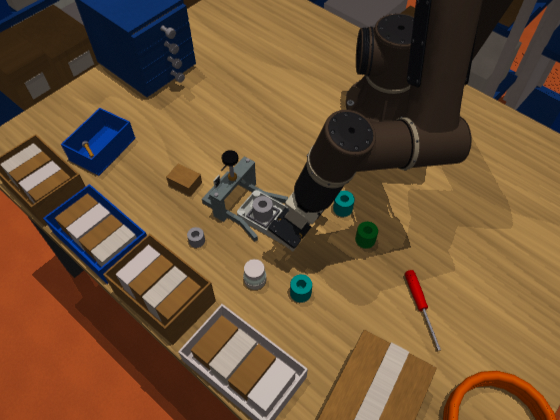

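```bash
python3 -m pendant '[[0.006,0,0.0016,0,0,0,-0.32],[0.0125,0,0.0034,0,0,0,-0.32],[0.019,0,0.0051,0,0,0,-0.32],[0.026,0,0.007,0,0,0,-0.32],[0.0325,0,0.0087,0,0,0,-0.32],[0.039,0,0.0105,0,0,0,-0.32],[0.046,0,0.0123,0,0,0,-0.32],[0.0525,0,0.0141,0,0,0,-0.32],[0.059,0,0.0158,0,0,0,-0.32],[0.065,0,0.0174,0,0,0,-0.32],[0.07,0,0.0188,0,0,0,-0.32],[0.075,0,0.0201,0,0,0,-0.32]]'
python3 - <<'E'
from h import *
print(ctrl.get_obs()["force"])
s=snapshot("wrist");cv2.imwrite(f"pics/wrist5.png",s["image"])
E
```

```text
clock: 6.65
tool_pos: [0.5412, 0.0155, 0.0297]
orientation: [179.9, -15.0, -82.6]
force: [-1.1, 3.1, -2.0]
opening: 0.0298
[-1.08252377  3.06579724 -2.03772088]
```

View pics/wrist5.png

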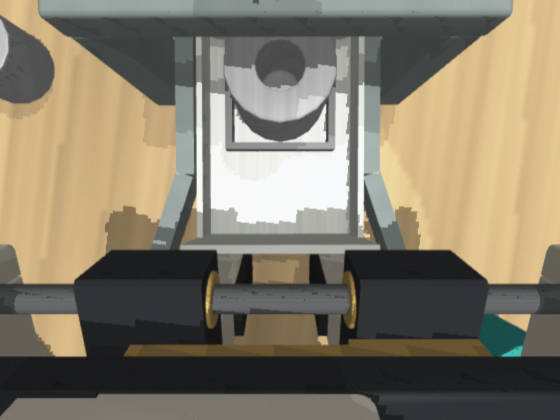

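```bash
python3 -m pendant '[[0.0015,0,0.0004,0,0,0,-0.32],[0.003,0,0.0008,0,0,0,-0.32],[0.0045,0,0.0012,0,0,0,-0.32],[0.006,0,0.0016,0,0,0,-0.32],[0.007,0,0.0019,0,0,0,-0.32],[0.008,0,0.0021,0,0,0,-0.32]]'
```

```text
clock: 7.45
tool_pos: [0.5422, 0.0076, 0.0297]
orientation: [179.9, -15.0, -82.6]
force: [-0.2, 3.0, -1.7]
opening: 0.0297
```

```bash
python3 -m pendant '[[0.001,0,0.0003,0,0,0,-0.32],[0.002,0,0.0005,0,0,0,-0.32]]'
```

```text
clock: 7.7
tool_pos: [0.5424, 0.0055, 0.0297]
orientation: [179.9, -15.0, -82.6]
force: [0.5, 2.7, -2.2]
opening: 0.0298
```

```bash
python3 -m pendant '[[0.001,0,0.0003,0,0,0,-0.32],[0.002,0,0.0005,0,0,0,-0.32]]'
```

```text
clock: 7.95
tool_pos: [0.5426, 0.0034, 0.0297]
orientation: [179.9, -15.0, -82.6]
force: [-0.4, 4.0, -1.5]
opening: 0.0298
```

```bash
python3 -m pendant '[[0.001,0,0.0003,0,0,0,-0.32],[0.002,0,0.0005,0,0,0,-0.32]]'
```

```text
clock: 8.2
tool_pos: [0.543, 0.0017, 0.0297]
orientation: [180.0, -15.0, -82.6]
force: [-4.9, 10.6, 1.0]
opening: 0.0299
```

```bash
python3 -m pendant '[[0.0005,0,0.0001,0,0,0,-0.32],[0.001,0,0.0003,0,0,0,-0.32],[0.001,0,0.0003,0,0,0,-0.32]]'
python3 - <<'E'
from h import *
for n in("wrist","top"):
    s=snapshot(n);cv2.imwrite(f"pics/{n}6.png",s["image"])
a=cv2.imread("pics/top6.png")[150:270,270:400];cv2.imwrite("pics/topz6.png",cv2.resize(a,None,fx=5,fy=5,interpolation=cv2.INTER_CUBIC))
E
```

```text
clock: 8.57
tool_pos: [0.5432, 0.0017, 0.0297]
orientation: [-180.0, -14.9, -82.6]
force: [-6.3, 12.2, 1.6]
opening: 0.0297
```

View pics/wrist6.png

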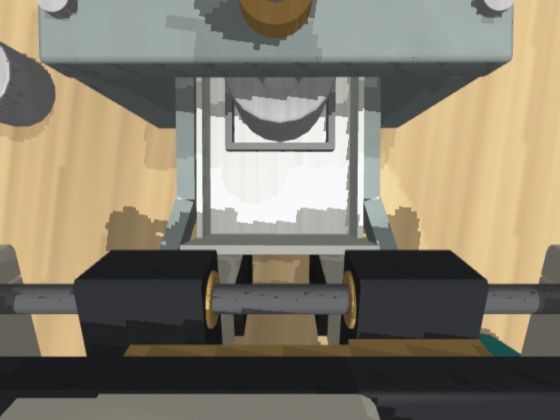

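View pics/topz6.png

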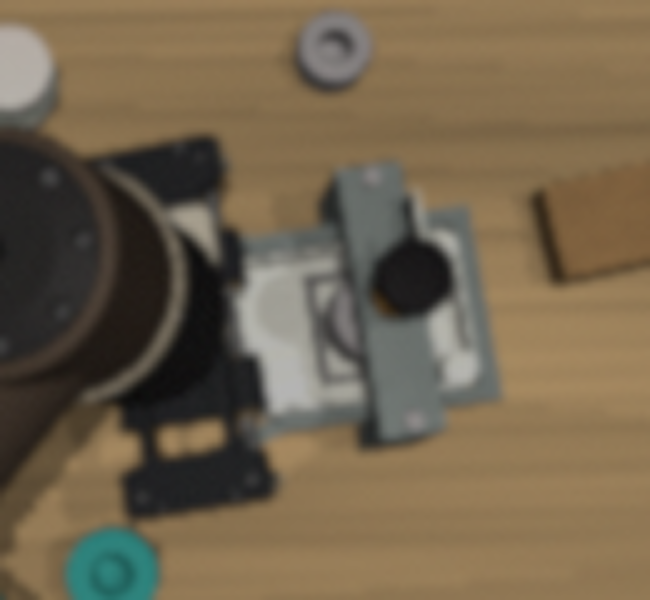

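```bash
python3 - <<'E'
from h import *
rel([.537,.051,.03],down(-82.6,15));rel([.537,.051,.12],down(-82.6,15));rel([.5435,.007,.25],down(-82.6,0))
E
```

```text
shift [-0.0479 -0.0002 -0.013 ] rot [-0.0003  0.0014  0.0005]
shift [-0.0248 -0.0002 -0.1   ] rot [-0.0003  0.0014  0.0005]
shift [ 0.0517 -0.001  -0.2142] rot [-2.000e-04 -2.604e-01  5.000e-04]
```

```bash
python3 -m pendant '[[-0.015,0,-0.004,0,0,0,-0.32],[-0.048,0,-0.013,0,0,0,-0.32],[-0.04,0,-0.045,0,0,0,-0.32],[-0.025,0,-0.1,0,0,0,-1],[-0.01,0,-0.14,0,-0.1,0,-1],[0.02,0,-0.18,0,-0.2,0,-1],[0.05,0,-0.215,0,-0.26,0,-1],[0.05,0,-0.215,0,-0.26,0,-1],[0.05,0,-0.215,0,-0.26,0,-1],[0.05,0,-0.215,0,-0.26,0,-1]]'
python3 - <<'E'
from h import *
for n in("wrist","scene"):
    s=snapshot(n);cv2.imwrite(f"pics/{n}7.png",s["image"])
a=s["image"][140:290,160:350];cv2.imwrite("pics/scz7.png",cv2.resize(a,None,fx=4,fy=4,interpolation=cv2.INTER_CUBIC))
E
```

```text
clock: 9.93
tool_pos: [0.5415, 0.0082, 0.249]
orientation: [179.8, -0.2, -82.6]
force: [-0.4, 0.5, 0.1]
opening: 0.0003
```

View pics/wrist7.png

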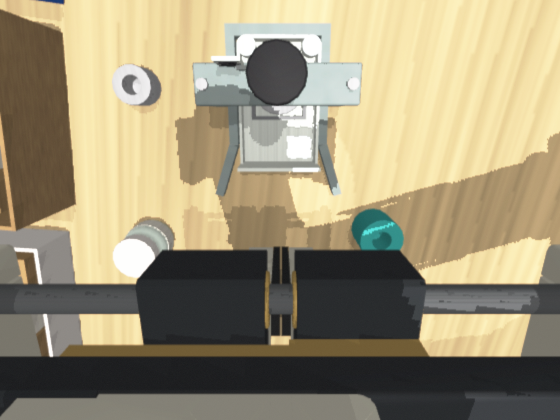

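View pics/scz7.png

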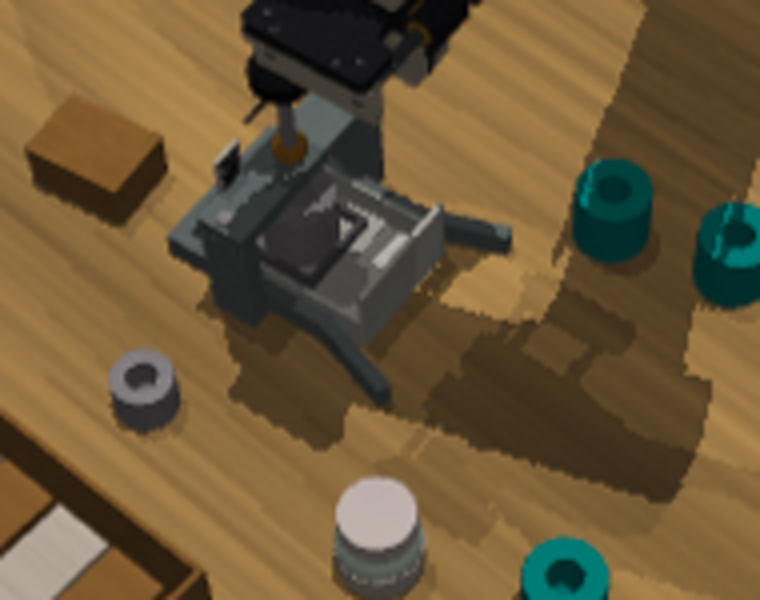

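```bash
python3 - <<'E'
from h import *
np.set_printoptions(precision=4,suppress=True)
T=tcp();s=snapshot("wrist");g=cv2.cvtColor(s["image"],cv2.COLOR_BGR2GRAY)
m=(g[30:115,235:320]<70).astype(np.uint8)
cs,_=cv2.findContours(m,cv2.RETR_EXTERNAL,cv2.CHAIN_APPROX_NONE);c=max(cs,key=cv2.contourArea)
(cx,cy),r=cv2.minEnclosingCircle(c);cx+=235;cy+=30;print(cx,cy,r,cv2.boundingRect(c))
e,_=cam(s,T)
z=.178
for z in (.175,.18,.187):print(z,onz(s,cx,cy,z,T))
print("z by size", e[2]-.02*s["mtx"][0,0]/r)
print("screws",onz(s,202,85,.1,T),onz(s,354,85,.1,T))
a=s["image"][15:190,210:345];cv2.imwrite("pics/w7z.png",cv2.resize(a,None,fx=4,fy=4,interpolation=cv2.INTER_CUBIC)[:600])
E
```

```text
276.5 72.19841384887695 32.91804504394531 (12, 10, 61, 65)
0.175 [ 0.5576 -0.0936  0.175 ]
0.18 [ 0.5575 -0.0931  0.18  ]
0.187 [ 0.5574 -0.0923  0.187 ]
z by size 0.20759403916749183
screws [ 0.6227 -0.0829  0.1   ] [ 0.4904 -0.1003  0.1   ]
```

View pics/w7z.png

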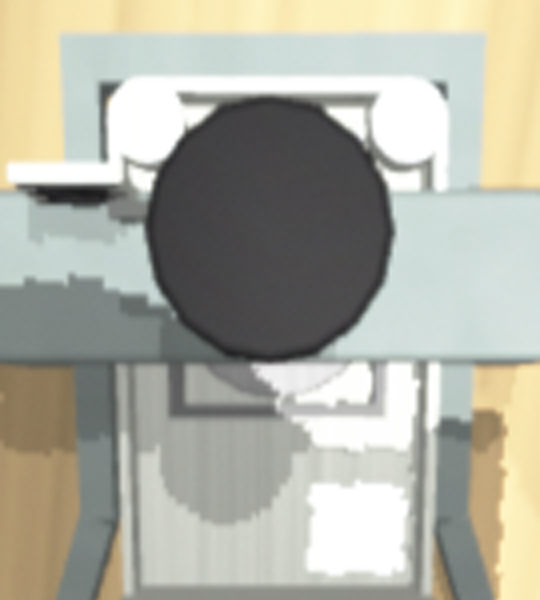

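```bash
python3 - <<'E'
from h import *
rel([.557,-.0925,.25],down(-82.6));rel([.557,-.0925,.205],down(-82.6))
E
```

```text
shift [ 0.1019 -0.0018 -0.0004] rot [ 0.003  -0.0027  0.0013]
shift [ 0.1018 -0.002   0.0446] rot [ 0.003  -0.0027  0.0013]
```

```bash
python3 -m pendant '[[0.03,-0.001,0,0.003,-0.003,0,-1],[0.07,-0.002,0,0.003,-0.003,0,-1],[0.102,-0.002,0,0.003,-0.003,0,-1],[0.102,-0.002,0.02,0.003,-0.003,0,-1],[0.102,-0.002,0.04,0.003,-0.003,0,-1],[0.102,-0.002,0.045,0.003,-0.003,0,-1],[0.102,-0.002,0.045,0.003,-0.003,0,-1]]'
python3 - <<'E'
from h import *
print(ctrl.get_obs()["force"])
for n in("top","scene"):
    s=snapshot(n);a=s["image"];a=a[150:250,290:400] if n=="top" else a[100:240,160:300];cv2.imwrite(f"pics/{n}8.png",cv2.resize(a,None,fx=4,fy=4,interpolation=cv2.INTER_CUBIC))
E
```

```text
clock: 10.95
tool_pos: [0.5575, -0.0929, 0.2055]
orientation: [-179.9, 0.0, -82.6]
force: [0.5, -0.3, -0.1]
opening: 0.0002
[ 0.52592326 -0.2772059  -0.07697311]
```

View pics/scene8.png

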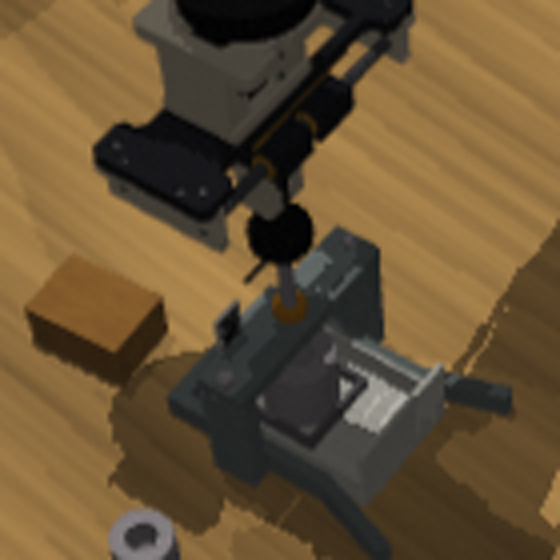

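```bash
python3 -m pendant '[[0,0,0.007,0,0,0,-1],[0,0,0.014,0,0,0,-1],[0,0,0.02,0,0,0,-1],[0,0,0.025,0,0,0,-1],[0,0,0.029,0,0,0,-1],[0,0,0.033,0,0,0,-1],[0,0,0.037,0,0,0,-1],[0,0,0.041,0,0,0,-1],[0,0,0.045,0,0,0,-1],[0,0,0.05,0,0,0,-1],[0,0,0.055,0,0,0,-1],[0,0,0.06,0,0,0,-1]]'
python3 - <<'E'
from h import *
s=snapshot("scene");cv2.imwrite("pics/scene9.png",cv2.resize(s["image"][100:240,160:300],None,fx=4,fy=4,interpolation=cv2.INTER_CUBIC))
E
```

```text
clock: 12.55
tool_pos: [0.5576, -0.0931, 0.1452]
orientation: [-179.9, 0.1, -82.6]
force: [-0.7, -1.5, 2.0]
opening: 0.0005
```

View pics/scene9.png

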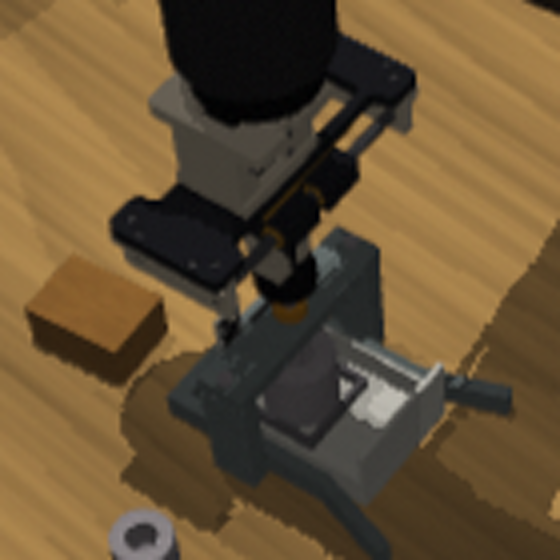

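```bash
python3 -m pendant '[[0,0,0.002,0,0,0,-1],[0,0,0.004,0,0,0,-1],[0,0,0.006,0,0,0,-1],[0,0,0.008,0,0,0,-1],[0,0,0.009,0,0,0,-1],[0,0,0.01,0,0,0,-1]]'
```

```text
clock: 13.35
tool_pos: [0.5576, -0.093, 0.1356]
orientation: [-179.9, 0.1, -82.6]
force: [-0.4, 0.4, 1.2]
opening: 0.0004
```

```bash
python3 -m pendant '[[0,0,0.001,0,0,0,-1],[0,0,0.002,0,0,0,-1],[0,0,0.003,0,0,0,-1]]'
```

```text
clock: 13.72
tool_pos: [0.5577, -0.0931, 0.1327]
orientation: [-179.9, 0.1, -82.6]
force: [-1.8, 0.0, 3.0]
opening: 0.0002
```

```bash
python3 -m pendant '[[0,0,0.001,0,0,0,-1],[0,0,0.002,0,0,0,-1],[0,0,0.003,0,0,0,-1],[0,0,0.003,0,0,0,-1]]'
```

```text
clock: 14.22
tool_pos: [0.5577, -0.0931, 0.1297]
orientation: [-179.9, 0.1, -82.6]
force: [-2.9, 0.2, 4.1]
opening: 0.0004
```

```bash
python3 -m pendant '[[0,0,0.001,0,0,0,-1],[0,0,0.002,0,0,0,-1],[0,0,0.002,0,0,0,-1],[0,0,0.002,0,0,0,-1]]'; python3 -m pendant '[[0,0,0,0,0,0,-1],[0,0,0,0,0,0,-1],[0,0,0,0,0,0,-1],[0,0,0,0,0,0,-1],[0,0,0,0,0,0,-1],[0,0,0,0,0,0,-1]]'; python3 -m pendant '[[0,0,0,0,0,0,-1],[0,0,0,0,0,0,-1],[0,0,0,0,0,0,-1],[0,0,0,0,0,0,-1],[0,0,0,0,0,0,-1],[0,0,0,0,0,0,-1]]'
python3 - <<'E'
from h import *
s=snapshot("scene");cv2.imwrite("pics/scene10.png",cv2.resize(s["image"][100:240,160:300],None,fx=4,fy=4,interpolation=cv2.INTER_CUBIC))
print(ctrl.get_obs()["force"])
E
```

```text
clock: 14.72
tool_pos: [0.5577, -0.0931, 0.1279]
orientation: [-179.9, 0.0, -82.6]
force: [-1.9, 0.0, 6.6]
opening: 0.0002
clock: 15.48
tool_pos: [0.5577, -0.0931, 0.1278]
orientation: [-179.9, 0.1, -82.6]
force: [-2.8, 0.3, 6.6]
opening: 0.0003
clock: 16.23
tool_pos: [0.5577, -0.0931, 0.1278]
orientation: [-179.9, 0.1, -82.6]
force: [-2.5, 0.9, 6.3]
opening: -0.0
[-2.7544743   0.05506829  6.32160378]
```

View pics/scene10.png

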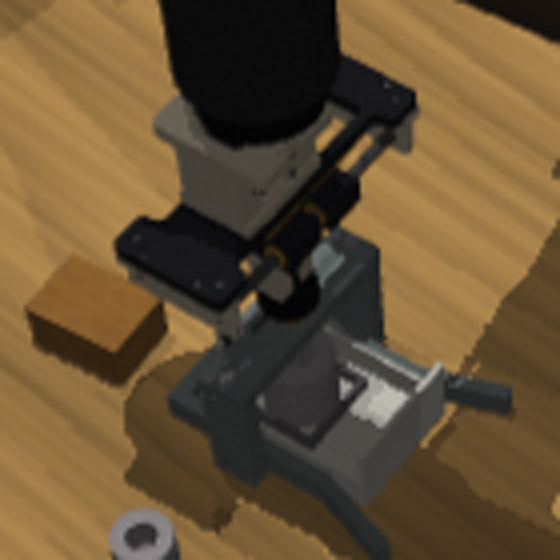

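```bash
python3 -m pendant '[[0,0,0,0,0,0,-1],[0,0,0,0,0,0,-1],[0,0,0,0,0,0,-1],[0,0,0,0,0,0,-1],[0,0,-0.003,0,0,0,-1],[0,0,-0.006,0,0,0,-1],[0,0,-0.009,0,0,0,-1],[0,0,-0.013,0,0,0,-1],[0,0,-0.03,0,0,0,-1],[0,0,-0.06,0,0,0,-1],[0,0,-0.1,0,0,0,-1],[0,0,-0.122,0,0,0,-1]]'; python3 -m pendant '[[-0.04,0,0,0,0,0,-1],[-0.1,0,0,0,0,0,-1],[-0.15,0,0,0,0,0,-1],[-0.17,0,0,0,0,0,-1],[-0.17,0,0,0,0,0,-1]]'
python3 - <<'E'
from h import *
for n in("wrist","top","scene"):
    s=snapshot(n);a=s["image"];cv2.imwrite(f"pics/{n}11.png",a)
    if n=="top":cv2.imwrite("pics/topz11.png",cv2.resize(a[150:270,220:400],None,fx=4.4,fy=4.4,interpolation=cv2.INTER_CUBIC))
    if n=="scene":cv2.imwrite("pics/scz11.png",cv2.resize(a[140:290,160:350],None,fx=4,fy=4,interpolation=cv2.INTER_CUBIC))
E
```

```text
clock: 17.77
tool_pos: [0.5581, -0.0932, 0.2517]
orientation: [-179.7, 0.0, -82.6]
force: [0.4, 0.4, -0.5]
opening: 0.0002
clock: 18.4
tool_pos: [0.5354, 0.0764, 0.2497]
orientation: [-179.9, 0.1, -82.5]
force: [0.0, -0.8, -0.2]
opening: 0.0005
```

View pics/topz11.png

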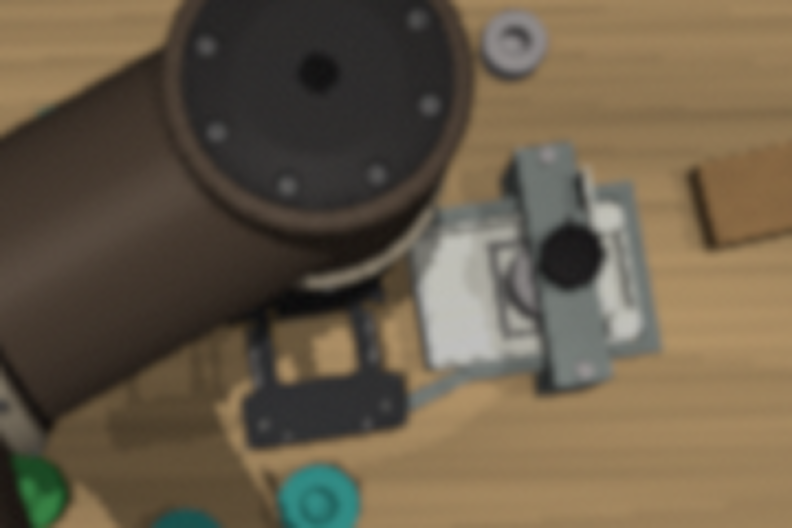

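View pics/scz11.png

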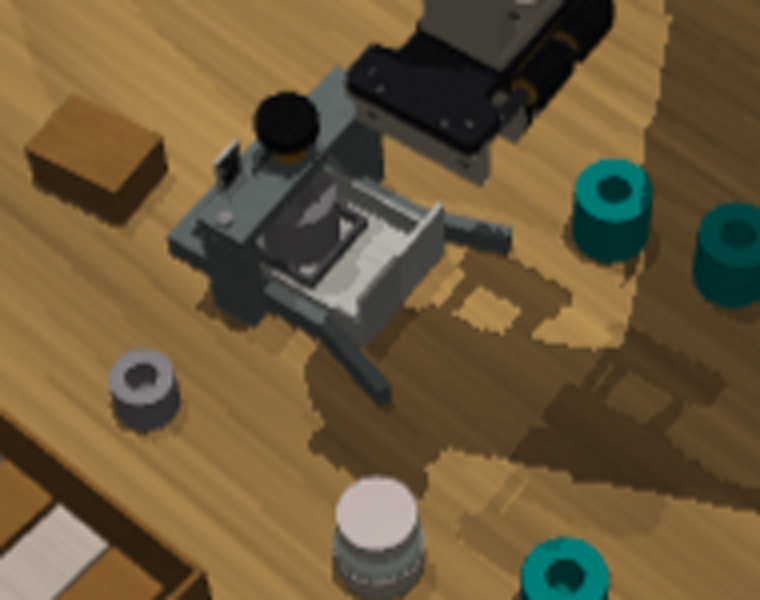

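View pics/wrist11.png

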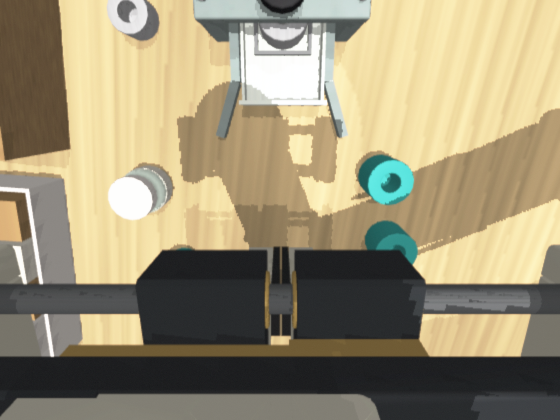

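```bash
python3 - <<'E'
from h import *
t=snapshot("top");c=snapshot("scene")
T=lambda u,v:(220+(u+.5)/4.4-.5,150+(v+.5)/4.4-.5)
S=lambda u,v:(160+(u+.5)/4-.5,140+(v+.5)/4-.5)
print("cap",tri([ray(t,*T(571,256)),ray(c,*S(287,116))]))
w=snapshot("wrist");p=tcp()
print("plate",onz(w,239,106,.055,p),onz(w,326,106,.055,p))
a=t["image"][180:250,300:380];cv2.imwrite("pics/t12.png",cv2.resize(a,None,fx=8,fy=8,interpolation=cv2.INTER_CUBIC))
E
```

```text
cap [ 0.55468719 -0.09106669  0.13121471]
plate [ 0.5887939  -0.00305619  0.055     ] [ 0.50038532 -0.01442447  0.055     ]
```

View pics/t12.png

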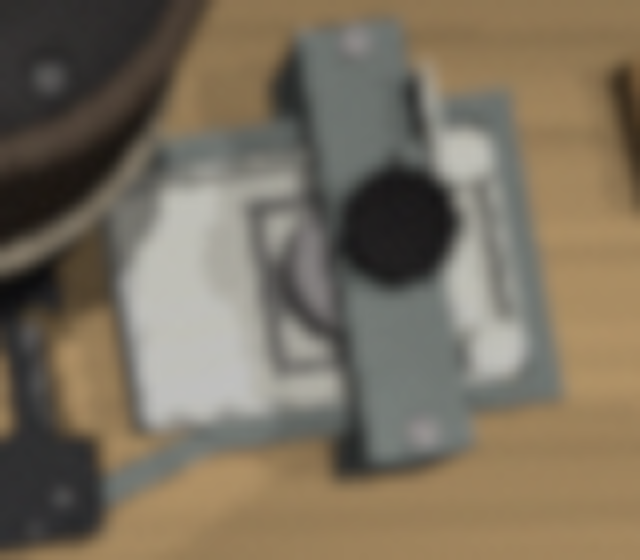

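```bash
python3 -c "
from plant import ctrl
print(ctrl.close_job())"
```

```text
the job is handed in; nothing more can be done
None
```

I slid the tray into the gauge by its push plate until it met the back stop, then pressed the cap until the rod bottomed in the sleeve. The job is handed in at about 18.5 s. It gave no verdict.

- **Tray home:** The pushing force rose from about 3 N to 12 N at the stop. Afterwards the push plate measured 85 mm behind the rod, which is the fully home position, and the pictures show the front wall against the stop.
- **Rod bottomed:** With the closed fingers on the cap at 0.128 m, the force was a steady 6.3–6.6 N. A bottomed rod with the cap sunk 7 mm should give 6.6 N. I held it there for about 2.2 s and then lifted off.
- **After release:** The cap stayed down. I measured its top at about 0.131 m, against 0.135 m expected and 0.178 m at the start. The 4 mm difference is from two camera views calibrated to about 2 mm each, plus hand-picked pixels. The contact force agrees with the rod being on the bottom, so I trust that over the camera figure.
- **Everything else:** The robot was clear of everything at the end. The bystanders in my last close-up pictures looked where they started. The screwdriver was outside those, and I did not check it again.

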